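Turn the sample book to the next board and set the page holder

ROBOT

A 7-joint arm with a two-finger parallel gripper is mounted at the origin on a cart in front of the work surface, level with it; the furniture and walls round the work are solid. World frame = base frame: x ahead of the robot, y to its left, z up, the work surface at z = 0. Lengths are in m, angles in rad, forces in N, time in s.
With the tool pointing down it reaches from about 0.4 to 0.85 m from the base axis. Payload 4.5 kg.
Tool frame: the origin (TCP) lies between the finger pads; the fingertips stand 11 mm ahead of it and the grasp point (between the pads) lies 8 mm behind it (r.nose_length is the distance from the TCP to the fingertips, in m); z points along the fingers, y is the line along which they close (so a half turn about z gives the same grasp; the last joint's range is limited). The gripper opens to 88 mm and grips with 3 to 60 N. Pads are 18 mm wide; open, the fingers measure 123 mm over their backs; the gripper's body (75 mm by 187 mm) begins 45 mm behind the grasp point.
Start: joints at [1.238, 0.689, -0.195, 1.565, 0.157, 0.902, -0.215], TCP at [0.224, -0.583, 0.25] pointing down, gripper open.
Joint ranges: [-3.01, 3.01], [-0.46, 2.08], [-1.47, 1.51], [0.13, 2.56], [-1, 4.14], [0.04, 2.09], [-2.66, 2.66]. Speed limits (rad/s): [2.57, 2.57, 3.14, 3.14, 3.14, 3.14, 3.14].

INTERFACE

Orientations are given as a unit quaternion [x, y, z, w].
In Python, from plant import get_state, snapshot, camera_model, r gives the robot as it stands.
- The arm moves only by the shell command python3 -m inch 'ROWS' [FORCE]. ROWS is text: rows parted by semicolons, each of 7 numbers parted by spaces: the opening, from -1 (shut) to 1 (fully open), then the shift along the tool's x, y, z in m, then the turn, a rotation vector about the tool's x, y, z in rad. A call has 1 to 20 rows; each row shifts and turns the commanded pose from where the row before left it, along the tool's axes as they then stand; what a row does not reach is not made up. A row lasts 1/12 s, in which the tool goes at most 41.7 mm and 7.16 degrees, less where a joint would pass 70% of its speed; a pose out of reach is approached as far as the arm can. A call is refused whole if a number of a shift passes 0.0417 or a number of a turn 0.125, either way. A call with a gripper value outside its range is refused whole. The fingers move at their own pace and stop on an object; FORCE is the grip in N (left out, the last holds). Time passes only in rows, so rows that do not move let the fingers close. It gives the time, the measured TCP pose, the force, the opening and the grip force at its end, in the units of the state.
- get_state(): the state, without advancing time (a new reading comes with each control period).
- snapshot(name): name is "scene" or "side" or "wrist"; returns (picture, depth): 400x640x3 uint8, red, green, blue; 400x640 float32, m along the optical axis (not along the pixel's ray), 0 where there is no reading.
- camera_model(name): a dict with "intrinsics" (3x3 intrinsics, pixels), "dist" ([k1, k2, p1, p2, k3] as OpenCV has them; the pictures are not rectified), "view" (4x4, takes a point from world to camera coordinates). Camera axes: x right, y down, z forward; pixel columns grow to the right and rows downward; lengths in m; the calibration is good to about 2 mm. A picture is of the moment at which its call begins: read the wrist's pose just before it. camera_model takes no time and is no camera call; for the wrist camera it gives the pose at the moment of the call.
- r.finish_job(): hands the job in; it is judged then, once.
The state is a dict: "clock": time; "q": joint angles; "qd": joint speeds; "joint_torque": joint torques, N m; "tool_pos": TCP position; "eef_rot": TCP orientation; "contact_force": force on the tool from outside, world axes, zero at the start; "moment": the same for the moment, N m; "opening": opening from 0.0 (shut) to 1.0 (fully open); "finger_force": force on a finger pad.
Only numpy, scipy, OpenCV 4.12 (cv2) and the standard library are available. Lean on these libraries where they do the work, as an engineer would, in place of code of your own. Each camera call takes 0.05 s, during which the arm holds its last target. There are 200 camera calls.

TASK

Show the customer the next board of the sample book: push the right-hand page holder outward clear of the boards and leave it clear, turn the top right-hand leaf (and no other) over the rings so that it lies flat on the left, then push the left-hand page holder round over that leaf until it points straight along the spine, to keep it there. Work gently with the fingertips only: pinch or lift nothing, do not shove the cradle about, leave the other things on the counter alone, and finish clear of everything.

Things in the scene. Friction and masses are not known exactly. Their poses are not given: they have to be found in the camera images.
- cradle: loose wooden book cradle (about 1.6 kg) holding the open sample book; origin on the counter under the middle of the spine; x along the spine, away from the robot at yaw 0, y left, z up. Two wings, x = -102 to +74 mm, 80 mm wide, meet at the spine 20 mm above the counter and rise outward at 0.25 rad to the left (+y) and right (-y), to 40 mm
- ring_axis (a point): point on the axis (along the cradle's x) on which the leaves turn, 32 mm above the cradle's origin. Boards: 3.5 mm thick, x = -65 to +65 mm, from 8 to 80 mm off the axis, 5 mm apart (1.5 mm of air between). Tabs: 36 mm wide, reaching on to 96 mm, past the wing, with free air below them down to the counter
- leaf_top (a joint): angle of the top right-hand leaf (about 60 g, six rectangular chips on each face) about the ring axis: 0 = on the right-hand stack, 1.32 = upright, 2.64 (stop) = flat on the left wing. Slightly stiff (friction 0.01 N m): it stands by itself only near upright and else sinks slowly to the side it leans to
- tab_top (a point): middle of the top leaf's tab, half-way along its outer edge: x = 0 in the cradle, 88 mm out from the ring axis; moves with the leaf. At the start the leaf's mid-plane is 5 mm above the plane through the axis parallel to the right wing; after the turn, 5 mm below the same plane of the left wing
- leaf_next (a joint): angle of the second right-hand leaf (three long chips), directly under the top one: 0 = lying on the right, where it must stay
- tab_next (a point): middle of the second leaf's tab, at the near end of its outer edge (x = -44 mm in the cradle). On the left the already turned first board has its tab at the far end (x = +44 mm); it does not move, nor does the last board on the right
- holder_right (a joint): angle of the right page holder, a steel arm 9 mm wide, 3 mm thick, turning on a post on the near ledge about an axis square to the right wing: 0 (stop) = pointing away from the robot, over the boards' near edge, blocking the leaf; grows as its tip swings outward (right); clear of the boards above 1.3; outer stop 1.7. Stays where left (friction 0.02 N m)
- knob_right (a point): centre of the top of the black finger knob on the right holder: knob 13 mm across, 21 mm high above the arm, axis square to the wing, 49 mm from the pivot; the arm ends 56 mm from the pivot. Pivot: x = -88 mm in the cradle, 36 mm out from the spine along the wing. The knob's top is 45 mm above the wing's surface
- holder_left (a joint): the same for the left holder, mirrored: 0 (stop) = pointing away from the robot, over the left boards' near edge; grows as its tip swings outward (left); starts clear, above 1.35; outer stop 1.7. Its arm passes about 2 mm above a leaf lying flat on the left; swung in too early it keeps the leaf from lying flat
- knob_left (a point): centre of the top of the knob of the left-hand holder, same sizes and pivot distances, mirrored; its top is 35 mm above the wing's surface
- ribbon_spool: low reel, 62 mm across and 24 mm high, standing flat; a bystander, loose; origin under its middle
- seal_stamp: upright stamp with a turned handle, 25 mm across, 66 mm high; a bystander, loose; origin under its middle
- bell: counter bell with a domed top, 82 mm across, 56 mm high; a bystander, loose; origin under its middle
- mini_box: small gift box tied with a band, 55x55x43 mm; a bystander, loose; origin under its middle
- marker: pen lying flat, 133 mm long, 14 mm high; a bystander, loose; origin under its middle
- timer: square kitchen timer with a round dial on top, 56x56x27 mm; a bystander, loose; origin under its middle
- sticker_roll: flat white roll, 61 mm across, 21 mm high; a bystander, loose; origin under its middle
- label_block: banded stack of small cards, 38x58x22 mm; a bystander, loose; origin under its middle

How it is judged:
On the way, in this order (a step that is already met when the one before it is completed fails the run):
1. the right-hand page holder is pushed clear of the boards (value of joint holder_right above 1.25 rad), for 0.1 s.
2. the top leaf lies flat on the left (value of joint leaf_top above 2.55 rad and value of joint holder_right above 1.25 rad), for 0.2 s.
3. the left-hand page holder is over the turned leaf (value of joint holder_left below 0.45 rad and value of joint leaf_top above 2.55 rad), for 0.2 s.
At the end, for the whole second after the job is handed in: The top leaf lies flat on the left (joint above 2.55 of 2.64), the left holder points over it (within 0.45 rad of straight), the right holder is still clear (above 1.25), the second leaf lies on the right (below 0.06), and the cradle stands flat and still (all of step 3 and value of joint holder_right above 1.25 rad and value of joint leaf_next below 0.06 rad and angle between cradle's own z axis and vertical below 0.03 rad and linear speed of cradle below 0.01 m/s); the robot touches nothing.
It fails at once if the second leaf is turned up as well (value of joint leaf_next above 0.5 rad).
It fails at once if the book, a page holder or the cradle is pinched or pressed hard (over 30 N) (contact force between the fingers and cradle above 30 N).
It fails at once if the arm or the body of the gripper, not the fingers, pushes on the cradle or book (over 10 N) (contact force between the arm and cradle above 10 N).
It fails at once if the cradle is lifted, tipped or shoved more than 40 mm (height (world z) of cradle above 0.012 m or angle between cradle's own z axis and vertical above 0.12 rad or distance of cradle from where it was at the start of the episode above 0.04 m).
It fails at once if another thing on the counter is lifted or moved more than 30 mm (distance of any of ribbon_spool, seal_stamp, bell, mini_box, marker, timer, sticker_roll, label_block from where it was at the start of the episode above 0.03 m).
It also fails if it takes over 72 s, if anything falls off the work surface, if the arm or the gripper's body presses on something with over 40 N, if the wrist force passes 120 N, or if a joint passes its speed limit or range.

## Working session

There is one attempt and no reset: what is moved stays moved. The work goes in short steps, Python scripts to look and compute and a shell command to move; the robot and the scene stay as the last step left them, time stands still between calls to the robot, and variables do not carry over. Pictures are saved under pics/ and viewed, at most 10 in all, crops included, and the job is handed in when it is done.

```bash
mkdir -p pics; ls; python3 - <<'E'
from plant import *
import cv2,numpy as np
for n in("scene","side"):
    p,d=snapshot(n); cv2.imwrite(f"pics/{n}0.png",p[:,:,::-1]); np.save(f"pics/{n}0.npy",d)
    m=camera_model(n); print(n,np.round(m["intrinsics"],1).tolist(),m["dist"],np.round(m["view"],3).tolist())
s=get_state(); print(s["clock"],s["tool_pos"],s["eef_rot"],s["opening"],r.nose_length)
E
```

```text
pics
scene [[444.4, 0.0, 320.7], [0.0, 444.4, 207.1], [0.0, 0.0, 1.0]] [-0.08160023  0.          0.          0.          0.        ] [[-0.628, -0.778, -0.023, 0.303], [-0.393, 0.343, -0.853, 0.314], [0.671, -0.527, -0.521, 0.965], [0.0, 0.0, 0.0, 1.0]]
side [[423.0, 0.0, 317.8], [0.0, 423.0, 197.4], [0.0, 0.0, 1.0]] [0.00431027 0.         0.         0.         0.        ] [[-0.973, -0.23, 0.015, 0.517], [-0.18, 0.717, -0.673, 0.216], [0.144, -0.658, -0.739, 1.225], [0.0, 0.0, 0.0, 1.0]]
0.1 [ 0.22388597 -0.582962    0.24901357] [ 9.83228212e-01  1.82377787e-01 -2.15328250e-04 -7.61326627e-04] 1.0014346741658553 0.011
```

View pics/scene0.png

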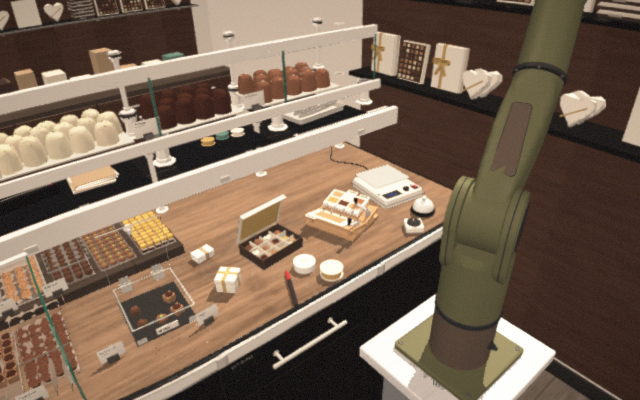

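View pics/side0.png

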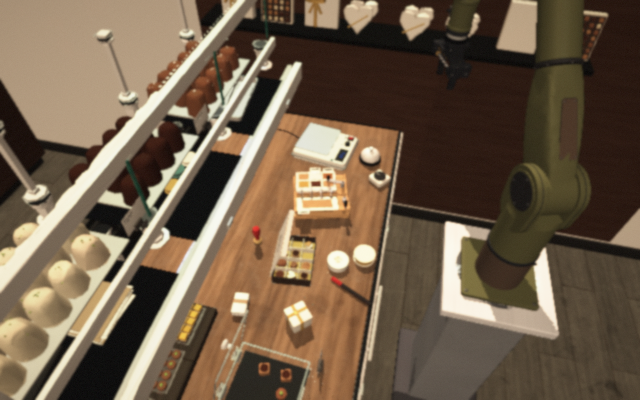

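The scene view shows the cradle at about (343,213), and the side view shows it at about (322,193), with the bell and timer to its right and rolls, a pen and boxes to its left. Next I'll locate it and look at enlarged crops.

```bash
cat > h.py <<'E'
from plant import *
import cv2,numpy as np
from scipy.spatial.transform import Rotation as R
def ray(m,uv):
    K=np.array(m["intrinsics"]);V=np.array(m["view"])
    p=cv2.undistortPoints(np.array([[uv]],float),K,np.array(m["dist"]))[0,0]
    return -V[:3,:3].T@V[:3,3], V[:3,:3].T@np.array([*p,1])
def onz(m,uv,z):
    c,d=ray(m,uv); return c+d*(z-c[2])/d[2]
def dep(m,uv,z):
    c,d=ray(m,uv); return c+d*z
def cloud(m,d):
    K=np.array(m["intrinsics"]);V=np.array(m["view"]);h,w=d.shape
    g=np.stack(np.meshgrid(np.arange(w),np.arange(h)),-1).reshape(-1,1,2).astype(float)
    p=cv2.undistortPoints(g,K,np.array(m["dist"]))[:,0]
    P=np.c_[p,np.ones(len(p))]*d.reshape(-1,1)
    return ((P-V[:3,3])@V[:3,:3]).reshape(h,w,3)
def proj(m,P):
    V=np.array(m["view"])
    return cv2.projectPoints(np.array(P,float).reshape(-1,1,3),cv2.Rodrigues(V[:3,:3])[0],V[:3,3],np.array(m["intrinsics"]),np.array(m["dist"]))[0][:,0]
E
python3 - <<'E'
from h import *
A=[]
for n,(x,y,w,h) in(("scene",(290,160,160,110)),("side",(270,110,140,96))):
    m=camera_model(n);p=cv2.imread(f"pics/{n}0.png");A.append(cv2.resize(p[y:y+h,x:x+w],(400,275),interpolation=cv2.INTER_CUBIC))
    C=cloud(m,np.load(f"pics/{n}0.npy"))
    for uv in {"scene":[(343,213),(331,268),(304,264),(292,290),(423,204),(413,227),(387,184),(270,232)],"side":[(322,193),(364,256),(338,261),(350,288),(370,155),(378,178),(325,143),(293,245),(256,235)]}[n]:
        print(n,uv,np.round(C[uv[1],uv[0]],3),np.round(onz(m,uv,.03),3))
cv2.imwrite("pics/c0.png",np.hstack([cv2.resize(a,(400,275)) for a in A]))
E
```

```text
scene (343, 213) [ 0.559 -0.153  0.027] [ 0.556 -0.15   0.03 ]
scene (331, 268) [0.38  0.047 0.022] [0.372 0.054 0.03 ]
scene (304, 264) [0.441 0.091 0.02 ] [0.432 0.098 0.03 ]
scene (292, 290) [0.387 0.171 0.011] [0.369 0.183 0.03 ]
scene (423, 204) [ 0.417 -0.371  0.038] [ 0.426 -0.383  0.03 ]
scene (413, 227) [ 0.367 -0.267  0.021] [ 0.359 -0.256  0.03 ]
scene (387, 184) [ 0.572 -0.365  0.051] [ 0.598 -0.393  0.03 ]
scene (270, 232) [0.621 0.082 0.028] [0.618 0.083 0.03 ]
side (322, 193) [ 0.555 -0.159  0.024] [ 0.554 -0.154  0.03 ]
side (364, 256) [0.381 0.051 0.02 ] [0.381 0.058 0.03 ]
side (338, 261) [0.451 0.088 0.022] [0.45  0.093 0.03 ]
side (350, 288) [0.402 0.158 0.009] [0.401 0.171 0.03 ]
side (370, 155) [ 0.428 -0.369  0.037] [ 0.429 -0.376  0.03 ]
side (378, 178) [0.365 0.77  1.043] [ 0.385 -0.268  0.03 ]
side (325, 143) [ 0.593 -0.373  0.054] [ 0.599 -0.401  0.03 ]
side (293, 245) [0.594 0.056 0.01 ] [0.59 0.07 0.03]
side (256, 235) [0.702 0.072 0.045] [0.707 0.061 0.03 ]
```

View pics/c0.png

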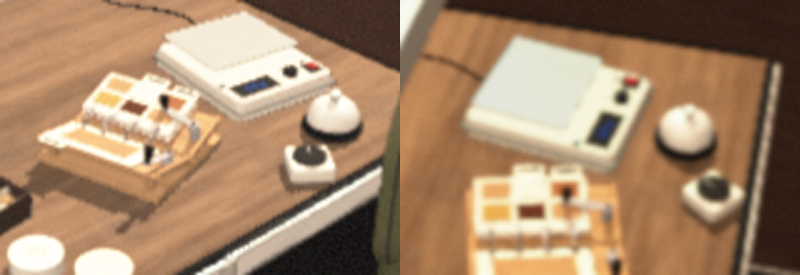

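The crops show the cradle with its spine roughly along x, yawed a little. The right holder's knob sits over the near edge. The scale, bell and timer are to the right. I'll move the wrist camera above the cradle.

```bash
python3 -m inch '-1 .0266 -.0196 -.0057 0 0 0;-1 .0266 -.0196 -.0057 0 0 0;-1 .0266 -.0196 -.0057 0 0 0;-1 .0266 -.0196 -.0057 0 0 0;-1 .0266 -.0196 -.0057 0 0 0;-1 .0266 -.0196 -.0057 0 0 0;-1 .0266 -.0196 -.0057 0 0 0;-1 .0266 -.0196 -.0057 0 0 0;-1 .0266 -.0196 -.0057 0 0 0;-1 .0266 -.0196 -.0057 0 0 0;-1 .0266 -.0196 -.0057 0 0 0;-1 .0266 -.0196 -.0057 0 0 0;-1 .0266 -.0196 -.0057 0 0 0;-1 .0266 -.0196 -.0057 0 0 0;-1 0 0 0 0 0 0;-1 0 0 0 0 0 0' 10
python3 - <<'E'
from h import *
m=camera_model("wrist");p,d=snapshot("wrist");np.save("pics/w1.npy",d);cv2.imwrite("pics/w1.png",p[:,:,::-1])
V=m["view"];print(-V[:3,:3].T@V[:3,3],V[:3,:3],m["intrinsics"][0,0],m["dist"]);np.save("pics/w1V.npy",V)
s=get_state();print(s["tool_pos"],s["eef_rot"])
E
```

```text
clock: 1.43
tool_pos: [0.4744, -0.1915, 0.3295]
eef_rot: [0.983, 0.185, 0.0, -0.0]
contact_force: [-0.0, -0.3, 0.3]
opening: 0.007
finger_force: 0.0
[ 0.54550517 -0.16412239  0.46479279] [[ 3.63755168e-01 -9.31494446e-01 -5.24534699e-04]
 [-8.90177129e-01 -3.47786204e-01  2.94328789e-01]
 [-2.74348058e-01 -1.06596689e-01 -9.55704080e-01]] 344.7573836757588 [-0.00807483  0.          0.          0.          0.        ]
[ 0.47314798 -0.19347835  0.329234  ] [ 9.83097136e-01  1.83084060e-01 -4.96284646e-04  5.36371292e-05]
```

View pics/w1.png

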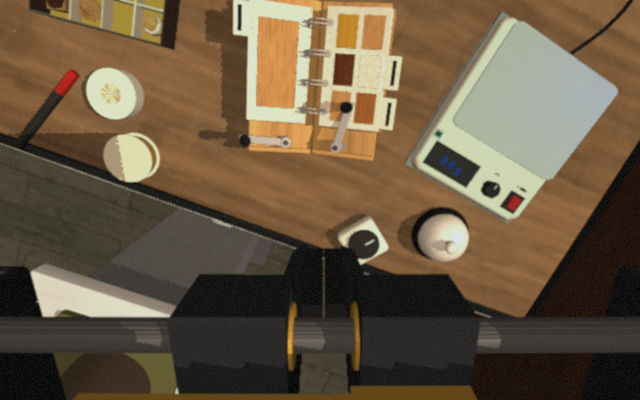

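The wrist view shows the book from above. The spine runs about (313,153) to (320,0), the right knob is at (346,107), the left knob is at (245,141), the top leaf's tab is at (396,72) and the second leaf's tab is at (389,112). I'll enlarge it to pick points.

```bash
python3 - <<'E'
from h import *
p=cv2.imread("pics/w1.png")[0:170,220:420];q=cv2.resize(p,(700,595),interpolation=cv2.INTER_CUBIC)
cv2.imwrite("pics/w1c.png",q)
E
```

```text
(no output)
```

View pics/w1c.png

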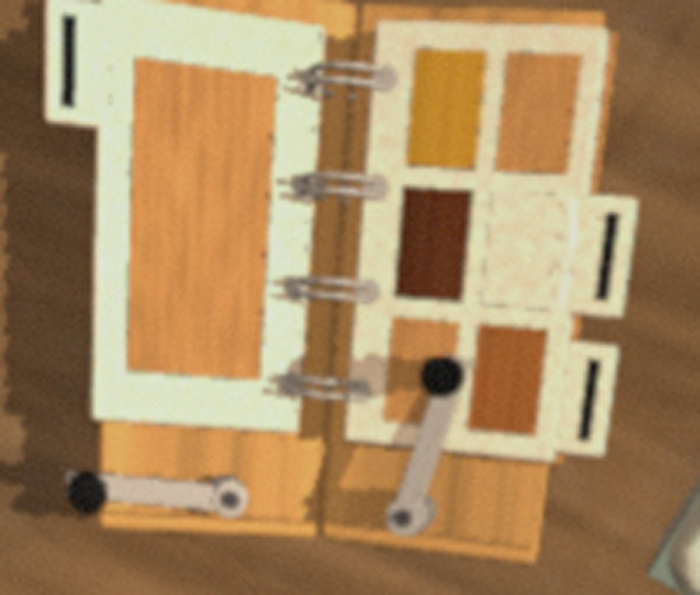

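The crop shows clear corners: the top board's near outer corner is at (557,460) and its far outer corner at (610,28), with inner corners at (347,437) and (378,22). The wing's near corners are at (322,528) and (535,555). I'll fit the cradle pose to these.

```bash
cat > geo.py <<'E'
from h import *
t=.25;c,s=np.cos(t),np.sin(t)
def rt(x,a,n,z0=.032,side=-1): return [x,side*(a*c-n*s),z0+a*s+n*c]   # point on a wing-parallel plane
def knob(phi,side,h):  # centre of knob top, h above wing
    return rt(-.088+.049*np.cos(phi),.036+.049*np.sin(phi),h,.02,side)
def world(p,P):
    P=np.atleast_2d(P);cy,sy=np.cos(p[2]),np.sin(p[2])
    return np.c_[p[0]+cy*P[:,0]-sy*P[:,1],p[1]+sy*P[:,0]+cy*P[:,1],P[:,2]]
def leaf(x,a,th,n=.005):  # point on top leaf at joint angle th
    e=t-0+0; ang=np.pi-0; 
    y0,z0=-(a*c-n*s),(a*s+n*c)
    # turn from right over to left
    return [x,y0*np.cos(th)+z0*np.sin(th),.032-y0*np.sin(th)+z0*np.cos(th)]
E
python3 - <<'E'
from geo import *
from scipy.optimize import least_squares
m=camera_model("wrist");m["view"]=np.load("pics/w1V.npy")
B=.00675;W=.02
pts=[((557,460),rt(-.065,.080,B)),((610,28),rt(.065,.080,B)),((347,437),rt(-.065,.008,B)),((378,22),rt(.065,.008,B)),
((322,526),rt(-.102,0,0,W)),((537,550),rt(-.102,.08,0,W)),((102,514),rt(-.102,.08,0,W,1)),
((92,418),rt(-.065,.080,-.00825,.032,1)),((300,431),rt(-.065,.008,-.00825,.032,1)),((325,30),rt(.065,.008,-.00825,.032,1)),
((626,318),rt(-.018,.096,B)),((637,198),rt(.018,.096,B))]
uv=np.array([p[0] for p in pts],float)/3.5+[220-.3,-.3]
K=[((441,375),-1,.045),((86,492),1,.035)]
kuv=np.array([k[0] for k in K])/3.5+[219.7,-.3]
def f(p):
    Q=[q[1] for q in pts]+[knob(p[3],-1,.045),knob(p[4],1,.035)]
    return (proj(m,world(p,Q))-np.r_[uv,kuv]).ravel()
S=least_squares(f,[.55,-.16,.35,.2,1.5],loss="soft_l1");p=S.x
print(np.round(p,4),np.round(S.fun.reshape(-1,2),1).tolist()); np.save("pose.npy",p)
C=cloud(m,np.load("pics/w1.npy"))
for (u,v) in kuv: print(C[int(round(v)),int(round(u))])
print(world(p,[knob(p[3],-1,.045),knob(p[4],1,.035),leaf(0,.088,0),leaf(0,.088,2.64)]))
E
```

```text
[ 0.5726 -0.1461  0.287   0.2327  1.5279] [[-1.0, 0.4], [-0.0, -1.0], [-0.7, 0.5], [0.0, -1.4], [-0.3, 2.5], [-0.1, 3.4], [-0.7, 3.1], [0.4, -0.1], [0.2, 0.2], [1.1, -1.7], [-0.8, -0.2], [0.9, -0.7], [-0.0, 0.0], [1.1, 0.0]]
[ 0.54381917 -0.1910591   0.07645115]
[ 0.46958682 -0.09855217  0.07696359]
[[ 0.54379789 -0.19077297  0.0753031 ]
 [ 0.46941219 -0.09975741  0.07493011]
 [ 0.59643451 -0.22667195  0.05861611]
 [ 0.54816663 -0.06314526  0.04906473]]
```

The fit is good: the pose is (0.573, -0.146) with yaw 0.287, and the knob heights agree with depth to 1–2 mm. Next I'll turn the tool 90° so its y axis lies along the spine, then work out the knob push.

```bash
python3 -m inch '-1 0 0 0 0 0 -.1242;-1 0 0 0 0 0 -.1242;-1 0 0 0 0 0 -.1242;-1 0 0 0 0 0 -.1242;-1 0 0 0 0 0 -.1242;-1 0 0 0 0 0 -.1242;-1 0 0 0 0 0 -.1242;-1 0 0 0 0 0 -.1242;-1 0 0 0 0 0 -.1242;-1 0 0 0 0 0 -.1242;-1 0 0 0 0 0 -.1242;-1 0 0 0 0 0 -.1242;-1 0 0 0 0 0 0;-1 0 0 0 0 0 0'
cat > where.py <<'E'
from geo import *
def now():
    p=np.load("pose.npy");st=get_state();M=R.from_quat(st["eef_rot"]).as_matrix()
    tip=np.array(st["tool_pos"])+.011*M[:,2]; cy,sy=np.cos(p[2]),np.sin(p[2]);Z=np.array([[cy,sy,0],[-sy,cy,0],[0,0,1]])
    return Z@(tip-[p[0],p[1],0]),Z@M,st
E
python3 - <<'E'
from where import *
tip,M,st=now();np.set_printoptions(precision=4,suppress=True)
print(tip,M,st["q"])
pr=tip
for ph,lead in((.23,-.01),(.23,0),(.4,0),(.55,0),(.7,0),(.85,0),(1.,0),(1.15,0),(1.3,0),(1.4,0),(1.48,0)):
    k=np.array([-.088+.049*np.cos(ph),.036+.049*np.sin(ph)]);tt=np.array([-np.sin(ph),np.cos(ph)])
    co=k-(.0065-lead)*tt+.004*np.array([-np.cos(ph),np.sin(ph)])
    f=co+[.0175,-.009]; K=knob(ph,-1,.045); 
    # a->y at knob-mid height
    P=np.array([f[0],K[1]+(k[1]-f[1])*c - .0015,K[2]-.013])
    d=P-pr;print(ph,P,"tool shift",np.array([d[1],d[0],-d[2]]));pr=P
E
```

```text
clock: 2.65
tool_pos: [0.4723, -0.1953, 0.329]
eef_rot: [0.601, 0.799, -0.0, -0.0]
contact_force: [-0.1, 0.7, -1.3]
opening: 0.005
finger_force: 0.0
[-0.1102 -0.0188  0.318 ] [[ 0.0067  1.     -0.0013]
 [ 1.     -0.0067  0.0003]
 [ 0.0002 -0.0013 -1.    ]] [ 0.7019  0.4906 -0.6241  1.7809  0.3382  0.9802  0.2226]
0.23 [-0.0229 -0.0127  0.0623] tool shift [0.0061 0.0872 0.2557]
0.23 [-0.0252 -0.0221  0.0623] tool shift [-0.0094 -0.0023 -0.    ]
0.4 [-0.0265 -0.0307  0.0642] tool shift [-0.0086 -0.0013 -0.002 ]
0.55 [-0.0287 -0.038   0.0658] tool shift [-0.0073 -0.0022 -0.0016]
0.7 [-0.0319 -0.0448  0.0673] tool shift [-0.0068 -0.0032 -0.0015]
0.85 [-0.0359 -0.051   0.0686] tool shift [-0.0062 -0.004  -0.0013]
1.0 [-0.0407 -0.0563  0.0697] tool shift [-0.0054 -0.0048 -0.0011]
1.15 [-0.0462 -0.0608  0.0706] tool shift [-0.0045 -0.0055 -0.0009]
1.3 [-0.0522 -0.0643  0.0712] tool shift [-0.0035 -0.006  -0.0006]
1.4 [-0.0564 -0.0661  0.0715] tool shift [-0.0017 -0.0042 -0.0003]
1.48 [-0.0599 -0.0671  0.0716] tool shift [-0.001  -0.0035 -0.0001]
```

```bash
python3 -m inch '-1 .002 .029 .03 0 0 0;-1 .002 .029 .03 0 0 0;-1 .002 .029 .03 0 0 0;-1 0 0 .033 0 0 0;-1 0 0 .033 0 0 0;-1 0 0 .033 0 0 0;-1 0 0 .033 0 0 0;-1 0 0 .02 0 0 0;-1 0 0 .013 0 0 0;-1 0 0 0 0 0 0;-1 0 0 0 0 0 0'
python3 - <<'E'
from where import *
tip,M,st=now();np.set_printoptions(precision=4,suppress=True);print(tip)
E
```

```text
clock: 3.57
tool_pos: [0.5544, -0.1641, 0.0743]
eef_rot: [0.6, 0.8, -0.001, -0.0]
contact_force: [0.1, 0.2, 0.1]
opening: 0.006
finger_force: 0.0
[-0.0226 -0.0121  0.0633]
```

```bash
python3 -m inch '-1 -.005 -.0012 0 0 0 0;-1 -.005 -.0012 0 0 0 0;-1 -.0043 -.0007 -.001 0 0 0;-1 -.0043 -.0007 -.001 0 0 0;-1 -.0037 -.0011 -.0008 0 0 0;-1 -.0037 -.0011 -.0008 0 0 0;-1 -.0034 -.0016 -.0008 0 0 0;-1 -.0034 -.0016 -.0008 0 0 0;-1 -.0031 -.002 -.0007 0 0 0;-1 -.0031 -.002 -.0007 0 0 0;-1 -.0027 -.0024 -.0006 0 0 0;-1 -.0027 -.0024 -.0006 0 0 0;-1 -.0022 -.0028 -.0004 0 0 0;-1 -.0022 -.0028 -.0004 0 0 0;-1 -.0018 -.003 -.0003 0 0 0;-1 -.0018 -.003 -.0003 0 0 0;-1 -.0008 -.002 0 0 0 0;-1 -.0008 -.002 0 0 0 0;-1 0 0 0 0 0 0'
python3 - <<'E'
from where import *
tip,M,st=now();np.set_printoptions(precision=4,suppress=True);print(tip,st["contact_force"])
E
```

```text
clock: 5.15
tool_pos: [0.5375, -0.2253, 0.0839]
eef_rot: [0.599, 0.801, -0.0, -0.0]
contact_force: [0.1, -1.1, 0.4]
opening: 0.008
finger_force: 0.0
[-0.0561 -0.066   0.0729] [ 0.0639 -1.1359  0.3542]
```

```bash
python3 -m inch '-1 -.0005 -.002 0 0 0 0;-1 -.0005 -.002 0 0 0 0;-1 0 -.001 0 0 0 0;-1 0 0 0 0 0 0;-1 .003 .006 0 0 0 0;-1 .003 .008 -.01 0 0 0;-1 0 0 -.035 0 0 0;-1 0 0 -.04 0 0 0;-1 -.02 0 -.04 0 0 0;-1 -.03 0 -.04 0 0 0;-1 -.03 0 0 0 0 0;-1 0 0 0 0 0 0;-1 0 0 0 0 0 0'
python3 - <<'E'
from where import *
m=camera_model("wrist");p,d=snapshot("wrist");cv2.imwrite("pics/w2.png",p[:,:,::-1]);np.save("pics/w2V.npy",m["view"]);np.save("pics/w2.npy",d)
tip,M,st=now();print(tip)
p=np.load("pose.npy");print(proj(m,world(p,[knob(1.45,-1,.045),knob(1.5,-1,.045),knob(p[4],1,.035),leaf(0,.088,0,.00675)])))
E
```

```text
clock: 6.23
tool_pos: [0.5659, -0.2897, 0.2394]
eef_rot: [0.6, 0.8, -0.0, 0.0]
contact_force: [-0.2, 0.2, -1.1]
opening: 0.005
finger_force: 0.0
[-0.04682945 -0.13377222  0.22793267]
[[280.09347817 110.27344908]
 [277.10219787 110.57665185]
 [268.5622771  -97.0244776 ]
 [375.98268171 123.591624  ]]
```

View pics/w2.png

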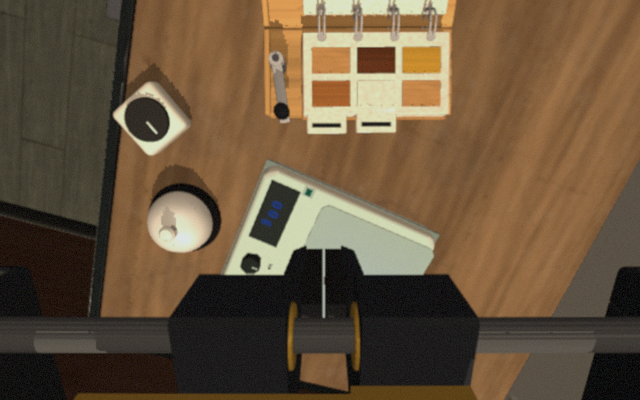

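The right knob is now at (281,110), so the right holder is at about 1.44 rad and clear. The leaf tab is at (376,125), within 2 px of the prediction, so the cradle has not moved. Next I'll tilt the tool to get under the tab and check the scale's height.

```bash
python3 -m inch '-1 0 .009 0 0 .1105 0;-1 0 .009 0 0 .1105 0;-1 0 .009 0 0 .1105 0;-1 0 .009 0 0 .1105 0;-1 0 .009 0 0 .1105 0;-1 0 .009 0 0 .1105 0;-1 0 0 0 0 0 0;-1 0 0 0 0 0 0'
python3 - <<'E'
from where import *
np.set_printoptions(precision=4,suppress=True)
m=camera_model("wrist");m["view"]=np.load("pics/w2V.npy");C=cloud(m,np.load("pics/w2.npy"))[:265].reshape(-1,3)
p=np.load("pose.npy");cy,sy=np.cos(p[2]),np.sin(p[2]);Q=(C-[p[0],p[1],0])@np.array([[cy,-sy,0],[sy,cy,0],[0,0,1]])
for x in(-.1,-.06,-.02,.02,.06,.1):
    for y in(-.12,-.15,-.18,-.21): 
        k=(abs(Q[:,0]-x)<.02)&(abs(Q[:,1]-y)<.015); print(x,y,Q[k,2].max().round(3) if k.any() else None,end='; ')
    print()
tip,M,st=now();print(tip,M,st["q"])
al=np.arctan2(M[1,2],-M[2,2]);print("alpha",al)
ca,sa=np.cos(al),np.sin(al);off=.009*M[:,0]
def go(lab,P):
    global tip
    d=M.T@(np.array(P)-tip);print(lab,np.array(P),d);tip=np.array(P)
go("out",[.006,-.14,.12]);go("down",[.006,-.128,.041]);go("in",[.006,-.0925,.041])
for ps in np.arange(.2,2.15,.16): go(round(ps,2),np.array([.006,-.087*np.cos(ps),.032+.087*np.sin(ps)])-[0,off[1],off[2]])
E
```

```text
clock: 6.95
tool_pos: [0.6176, -0.2713, 0.2363]
eef_rot: [0.566, 0.757, 0.195, -0.263]
contact_force: [0.1, 0.4, -0.2]
opening: 0.005
finger_force: 0.0
-0.1 -0.12 0.039; -0.1 -0.15 0.042; -0.1 -0.18 0.042; -0.1 -0.21 0.05; 
-0.06 -0.12 0.248; -0.06 -0.15 0.056; -0.06 -0.18 0.056; -0.06 -0.21 0.056; 
-0.02 -0.12 0.248; -0.02 -0.15 0.055; -0.02 -0.18 0.057; -0.02 -0.21 0.056; 
0.02 -0.12 0.003; 0.02 -0.15 0.003; 0.02 -0.18 0.056; 0.02 -0.21 0.056; 
0.06 -0.12 0.003; 0.06 -0.15 0.003; 0.06 -0.18 0.037; 0.06 -0.21 0.057; 
0.1 -0.12 0.002; 0.1 -0.15 0.177; 0.1 -0.18 0.003; 0.1 -0.21 0.022; 
[ 0.0077 -0.1261  0.2276] [[ 0.0011  1.     -0.0026]
 [ 0.7863  0.0008  0.6178]
 [ 0.6178 -0.0028 -0.7863]] [ 0.7661  1.1354 -0.732   0.8703  0.0997  1.6678  0.5428]
alpha 0.6659775332744482
out [ 0.006 -0.14   0.12 ] [-0.0775 -0.0014  0.076 ]
down [ 0.006 -0.128  0.041] [-0.0394  0.0002  0.0695]
in [ 0.006  -0.0925  0.041 ] [0.0279 0.     0.0219]
0.2 [ 0.006  -0.0923  0.0437] [ 0.0018 -0.     -0.002 ]
0.36 [ 0.006  -0.0885  0.0571] [ 0.0113 -0.     -0.0081]
0.52 [ 0.006  -0.0826  0.0697] [ 0.0124 -0.     -0.0062]
0.68 [ 0.006  -0.0747  0.0811] [ 0.0133 -0.     -0.0042]
0.84 [ 0.006  -0.0651  0.0912] [ 0.0138 -0.     -0.002 ]
1.0 [ 0.006  -0.0541  0.0996] [ 0.0139 -0.      0.0002]
1.16 [ 0.006  -0.0418  0.1062] [ 0.0137 -0.      0.0024]
1.32 [ 0.006  -0.0287  0.1107] [ 0.0131 -0.      0.0046]
1.48 [ 0.006  -0.015   0.1131] [0.0122 0.     0.0066]
1.64 [ 0.006  -0.0011  0.1132] [0.011  0.     0.0085]
1.8 [0.006  0.0127 0.1112] [0.0095 0.     0.0101]
1.96 [0.006  0.0259 0.1069] [0.0078 0.     0.0115]
2.12 [0.006  0.0383 0.1006] [0.0059 0.     0.0126]
```

```bash
python3 -m inch '-1 -.017 .0006 .0273 0 0 0;-1 -.017 .0006 .0273 0 0 0;-1 -.017 .0006 .0273 0 0 0;-1 -.017 .0006 .0273 0 0 0;-1 -.008 0 .0118 0 0 0;-1 -.008 0 .0118 0 0 0;-1 -.008 0 .0118 0 0 0;-1 -.008 0 .0118 0 0 0;-1 0 0 0 0 0 0;-1 0 0 0 0 0 0'
python3 - <<'E'
from where import *
tip,M,st=now();np.set_printoptions(precision=4,suppress=True);print(tip,st["contact_force"])
for P in ([.01,-.094,.043],):print(M.T@(np.array(P)-tip))
E
```

```text
clock: 7.78
tool_pos: [0.6152, -0.2553, 0.0548]
eef_rot: [0.566, 0.757, 0.195, -0.261]
contact_force: [0.4, 0.0, 0.3]
opening: 0.005
finger_force: 0.0
[ 0.0099 -0.1101  0.0461] [0.3582 0.0492 0.3055]
[0.0107 0.0001 0.0124]
```

```bash
python3 -m inch '-1 .0036 0 .0042 0 0 0;-1 .0036 0 .0042 0 0 0;-1 .0036 0 .004 0 0 0;-1 0 0 0 0 0 0'; python3 -m inch '-1 .0035 0 -.003 0 0 0;-1 .0045 0 -.004 0 0 0;-1 .0045 0 -.004 0 0 0;-1 .006 0 -.003 0 0 0;-1 .006 0 -.003 0 0 0;-1 .0065 0 -.002 0 0 0;-1 .0065 0 -.002 0 0 0;-1 0 0 0 0 0 0;-1 0 0 0 0 0 0'
python3 - <<'E'
from where import *
tip,M,st=now();np.set_printoptions(precision=4,suppress=True);print(tip,st["contact_force"])
p,_=snapshot("side");q,_=snapshot("scene")
a=cv2.resize(p[150:230,270:380],(440,320),interpolation=3);b=cv2.resize(q[180:250,295:391],(360,320),interpolation=3)
cv2.imwrite("pics/lift.png",np.hstack([a,b])[:,:,::-1])
E
```

```text
clock: 8.12
tool_pos: [0.6105, -0.2382, 0.0524]
eef_rot: [0.565, 0.758, 0.195, -0.261]
contact_force: [-0.1, -0.8, -0.3]
opening: 0.003
finger_force: 0.0
clock: 8.87
tool_pos: [0.606, -0.2236, 0.0919]
eef_rot: [0.566, 0.757, 0.195, -0.26]
contact_force: [0.5, -1.1, -0.2]
opening: 0.005
finger_force: 0.1
[ 0.0101 -0.0771  0.0832] [ 0.5169 -1.0609 -0.1676]
```

View pics/lift.png

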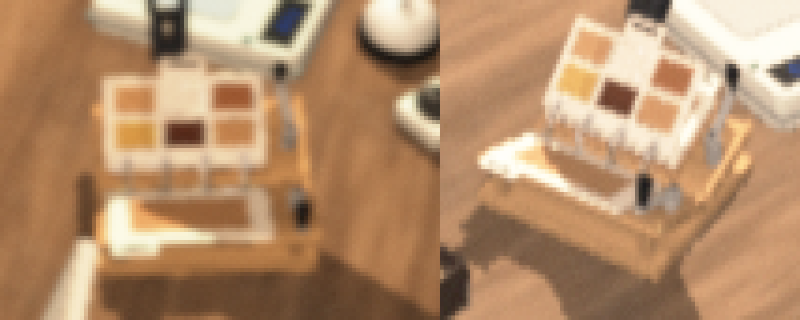

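The leaf is raised by about 0.5 rad with the finger under its tab, shown at (170,30) in the left half. I'll check that the second leaf's tab is still down using depth.

```bash
python3 - <<'E'
from where import *
np.set_printoptions(precision=4,suppress=True)
p=np.load("pose.npy");cy,sy=np.cos(p[2]),np.sin(p[2])
for n in("scene","side","wrist"):
    m=camera_model(n);_,d=snapshot(n);Q=(cloud(m,d)-[p[0],p[1],0])@np.array([[cy,-sy,0],[sy,cy,0],[0,0,1]])
    k=(abs(Q[...,0]+.048)<.012)&(Q[...,1]<-.05)&(Q[...,1]>-.105)&(Q[...,2]>.01)&(Q[...,2]<.14)
    P=Q[k];P=P[np.argsort(P[:,1])];print(n,len(P),P[::max(1,len(P)//14),1:].tolist())
print(leaf(-.044,.088,0,0),leaf(-.044,.088,.5,0),leaf(-.05,.078,.5))
E
```

```text
scene 39 [[-0.09267998033301972, 0.05429982987025664], [-0.08706372451079858, 0.055438530286292524], [-0.08511105293848213, 0.05558676348381591], [-0.08032685450196776, 0.05506577675819265], [-0.07992576836916127, 0.056474361697574096], [-0.07738791036369216, 0.054482914400364985], [-0.07616769174638569, 0.05300099383179757], [-0.07445708961051564, 0.05161097536967007], [-0.06889603085656341, 0.04935283478640898], [-0.06713697439973355, 0.04918116362575926], [-0.06183752006880146, 0.051616376813803704], [-0.06083179879065577, 0.04862812855562197], [-0.05932337700998605, 0.08261000228635289], [-0.05720221794307949, 0.04877447190590244], [-0.05558434896183513, 0.08534610178094587], [-0.05489943250297334, 0.08329441458849073], [-0.054393815431364755, 0.08113030542782414], [-0.05216720980422152, 0.04972421187533099], [-0.052041631232146876, 0.08239280153805106], [-0.05028263157652919, 0.04985161519501439]]
side 29 [[-0.0924700980390487, 0.05524076719378955], [-0.09119791101498705, 0.05696842760911902], [-0.09012954689144871, 0.057739857650300055], [-0.086046444367962, 0.06153042833182651
[... 719 characters left out ...]
.0525924165698252], [-0.06398763570813654, 0.050673066727679066], [-0.061042301060195016, 0.05051609398432976], [-0.05970069566604884, 0.08577293812140721], [-0.058605053911208564, 0.0854683461320635], [-0.05734913875104518, 0.049895782195499595], [-0.05589978942054076, 0.08492180890610466], [-0.05438067029797109, 0.08339935368697762], [-0.053014864277985366, 0.08243882315812033], [-0.05152098949454815, 0.0826580743293094], [-0.05000785423489914, 0.047414857667643785]]
[-0.044, np.float64(-0.08526429311053674), np.float64(0.05377154841439802)] [-0.044, np.float64(-0.06438862046089625), np.float64(0.0919842108820534)] [-0.05, np.float64(-0.053663537972041354), np.float64(0.08882626762618917)]
```

The second leaf's tab is still down (z 0.055), so only the top leaf moves. I'll continue the arc.

```bash
python3 -m inch '-1 .0069 0 -.001 0 0 0;-1 .0069 0 -.001 0 0 0;-1 .0069 0 .0001 0 0 0;-1 .0069 0 .0001 0 0 0;-1 .0068 0 .0012 0 0 0;-1 .0068 0 .0012 0 0 0;-1 .0066 0 .0023 0 0 0;-1 .0066 0 .0023 0 0 0;-1 .0061 0 .0033 0 0 0;-1 .0061 0 .0033 0 0 0;-1 .0055 0 .0043 0 0 0;-1 .0055 0 .0043 0 0 0;-1 .0048 0 .005 0 0 0;-1 .0048 0 .005 0 0 0;-1 .0039 0 .0057 0 0 0;-1 .0039 0 .0057 0 0 0;-1 .003 0 .0063 0 0 0;-1 .003 0 .0063 0 0 0;-1 0 0 0 0 0 0;-1 0 0 0 0 0 0'
python3 - <<'E'
from where import *
np.set_printoptions(precision=4,suppress=True)
p=np.load("pose.npy");cy,sy=np.cos(p[2]),np.sin(p[2])
tip,M,st=now();print(tip,st["contact_force"])
for n in("scene","side"):
    m=camera_model(n);_,d=snapshot(n);Q=(cloud(m,d)-[p[0],p[1],0])@np.array([[cy,-sy,0],[sy,cy,0],[0,0,1]])
    for xc in (-.045,.04):
        k=(abs(Q[...,0]-xc)<.012)&(abs(Q[...,1])<.1)&(Q[...,2]>.01)&(Q[...,2]<.14)
        P=Q[k];P=P[np.argsort(P[:,1])];print(n,xc,len(P),np.round(P[::max(1,len(P)//12),1:],3).tolist())
E
```

```text
clock: 10.78
tool_pos: [0.5737, -0.1151, 0.1103]
eef_rot: [0.566, 0.757, 0.195, -0.261]
contact_force: [-0.2, 0.2, 0.5]
opening: 0.008
finger_force: 0.0
[0.0098 0.0361 0.1016] [-0.1988  0.2252  0.4519]
scene -0.045 321 [[-0.094, 0.054], [-0.073, 0.053], [-0.057, 0.051], [-0.041, 0.043], [-0.026, 0.044], [-0.012, 0.04], [-0.003, 0.042], [0.031, 0.03], [0.046, 0.069], [0.058, 0.039], [0.066, 0.011], [0.076, 0.011], [0.084, 0.012]]
scene 0.04 258 [[-0.075, 0.052], [-0.058, 0.047], [-0.04, 0.045], [-0.029, 0.04], [-0.004, 0.02], [0.02, 0.026], [0.038, 0.033], [0.049, 0.073], [0.058, 0.01], [0.066, 0.043], [0.074, 0.041], [0.084, 0.011], [0.098, 0.049]]
side -0.045 349 [[-0.094, 0.054], [-0.076, 0.053], [-0.062, 0.048], [-0.045, 0.047], [-0.031, 0.042], [-0.016, 0.038], [-0.006, 0.039], [0.019, 0.028], [0.042, 0.068], [0.059, 0.039], [0.066, 0.014], [0.076, 0.044], [0.085, 0.011]]
side 0.04 327 [[-0.076, 0.051], [-0.061, 0.052], [-0.046, 0.048], [-0.032, 0.039], [-0.02, 0.042], [-0.007, 0.023], [0.015, 0.027], [0.032, 0.032], [0.049, 0.074], [0.064, 0.086], [0.074, 0.042], [0.082, 0.012], [0.098, 0.05]]
```

```bash
python3 -m inch '-1 0 0 0 0 0 0;-1 0 0 0 0 0 0;-1 0 0 0 0 0 0;-1 0 0 0 0 0 0;-1 0 0 0 0 0 0;-1 0 0 0 0 0 0;-1 0 0 0 0 0 0;-1 0 0 0 0 0 0;-1 0 0 0 0 0 0;-1 0 0 0 0 0 0;-1 0 0 0 0 0 0;-1 0 0 0 0 0 0;-1 0 0 0 0 0 0;-1 0 0 0 0 0 0'
python3 - <<'E'
from where import *
np.set_printoptions(precision=4,suppress=True)
p=np.load("pose.npy");cy,sy=np.cos(p[2]),np.sin(p[2])
for n in("scene","side"):
    m=camera_model(n);_,d=snapshot(n);Q=(cloud(m,d)-[p[0],p[1],0])@np.array([[cy,-sy,0],[sy,cy,0],[0,0,1]])
    for xc in (-.045,0,.04):
        k=(abs(Q[...,0]-xc)<.012)&(Q[...,1]>.02)&(Q[...,1]<.1)&(Q[...,2]>.01)&(Q[...,2]<.14)
        P=Q[k];P=P[np.argsort(P[:,1])];print(n,xc,len(P),np.round(P[::max(1,len(P)//12),1:],3).tolist())
print([np.round(leaf(0,a,2.64,.00325)[1:],4) for a in(.03,.05,.08,.09)])
E
```

```text
clock: 12.05
tool_pos: [0.574, -0.1155, 0.1105]
eef_rot: [0.566, 0.757, 0.195, -0.261]
contact_force: [-0.4, -0.3, 0.0]
opening: 0.006
finger_force: 0.0
scene -0.045 116 [[0.021, 0.033], [0.037, 0.039], [0.045, 0.041], [0.052, 0.01], [0.059, 0.044], [0.065, 0.011], [0.069, 0.045], [0.073, 0.01], [0.077, 0.047], [0.079, 0.043], [0.08, 0.011], [0.081, 0.034], [0.082, 0.05]]
scene 0 208 [[0.02, 0.122], [0.024, 0.131], [0.028, 0.139], [0.031, 0.127], [0.035, 0.037], [0.037, 0.119], [0.043, 0.111], [0.054, 0.012], [0.063, 0.046], [0.071, 0.011], [0.078, 0.047], [0.084, 0.011], [0.095, 0.053]]
scene 0.04 135 [[0.02, 0.032], [0.033, 0.036], [0.042, 0.039], [0.055, 0.013], [0.06, 0.013], [0.064, 0.044], [0.07, 0.048], [0.074, 0.014], [0.077, 0.046], [0.081, 0.012], [0.083, 0.01], [0.092, 0.047], [0.099, 0.045]]
side -0.045 146 [[0.02, 0.034], [0.029, 0.039], [0.037, 0.039], [0.046, 0.043], [0.054, 0.043], [0.062, 0.046], [0.066, 0.047], [0.07, 0.014], [0.074, 0.013], [0.076, 0.049], [0.078, 0.037], [0.08, 0.049], [0.084, 0.014]]
side 0 202 [[0.02, 0.131], [0.025, 0.036], [0.029, 0.131], [0.033, 0.118], [0.035, 0.038], [0.041, 0.113], [0.046, 0.041], [0.058, 0.045], [0.066, 0.044], [0.07, 0.044], [0.077, 0.048], [0.082, 0.01], [0.09, 0.053]]
side 0.04 140 [[0.022, 0.034], [0.031, 0.04], [0.04, 0.04], [0.049, 0.041], [0.056, 0.045], [0.066, 0.046], [0.071, 0.047], [0.073, 0.01], [0.077, 0.04], [0.08, 0.047], [0.082, 0.011], [0.088, 0.047], [0.094, 0.049]]
[array([0.0299, 0.0363]), array([0.0492, 0.0413]), array([0.0783, 0.0488]), array([0.088 , 0.0513])]
```

The turned leaf's surface matches the flat prediction within 2 mm. I'll lift, untilt, and move to the near side of the left knob.

```bash
python3 -m inch '-1 .018 0 -.024 0 0 0;-1 .018 0 -.024 0 0 0;-1 .018 0 -.024 0 0 0;-1 0 0 0 0 -.111 0;-1 0 0 0 0 -.111 0;-1 0 0 0 0 -.111 0;-1 0 0 0 0 -.111 0;-1 0 0 0 0 -.111 0;-1 0 0 0 0 -.111 0;-1 0 0 0 0 0 0;-1 0 0 0 0 0 0'
python3 - <<'E'
from where import *
tip,M,st=now();np.set_printoptions(precision=4,suppress=True);print(tip,M,st["q"])
m=camera_model("wrist");im,_=snapshot("wrist");cv2.imwrite("pics/w3.png",im[:,:,::-1])
p=np.load("pose.npy");print(proj(m,world(p,[knob(1.43,-1,.045),knob(p[4],1,.035),leaf(0,.088,2.64,.00325)])))
pr=tip
for ph,lead in((1.53,.012),(1.53,0),(1.4,0),(1.3,0),(1.15,0),(1.,0),(.85,0),(.7,0),(.55,0),(.4,0),(.25,0),(.15,0)):
    k=np.array([-.088+.049*np.cos(ph),.036+.049*np.sin(ph)]);tt=np.array([-np.sin(ph),np.cos(ph)])
    co=k+(.0065+lead)*tt+.004*np.array([np.cos(ph),-np.sin(ph)])
    f=co+[-.0175,.009];K=knob(ph,1,.035)
    P=np.array([f[0],K[1]+(f[1]-k[1])*c+.0015,K[2]-.013])
    d=P-pr;print(ph,P,"tool shift",np.array([d[1],d[0],-d[2]]));pr=P
E
```

```text
clock: 13.07
tool_pos: [0.5745, -0.1149, 0.2012]
eef_rot: [0.597, 0.802, -0.0, 0.001]
contact_force: [0.3, -0.1, -0.4]
opening: 0.01
finger_force: 0.0
[0.0106 0.0293 0.1902] [[-0.004   1.     -0.    ]
 [ 1.      0.004  -0.0016]
 [-0.0016 -0.     -1.    ]] [ 0.3862  0.7287 -0.4673  1.7286  0.4386  0.7893 -0.0018]
[[214.8464 312.1844]
 [195.2866 139.3333]
 [310.5028 120.6681]]
1.53 [-0.1218  0.0807  0.0619] tool shift [ 0.0514 -0.1324  0.1283]
1.53 [-0.1098  0.0803  0.0619] tool shift [-0.0005  0.012  -0.    ]
1.4 [-0.1029  0.0805  0.0618] tool shift [0.0002 0.0069 0.0002]
1.3 [-0.0976  0.0801  0.0615] tool shift [-0.0003  0.0053  0.0003]
1.15 [-0.0898  0.0788  0.0609] tool shift [-0.0013  0.0078  0.0006]
1.0 [-0.0823  0.0765  0.06  ] tool shift [-0.0023  0.0074  0.0009]
0.85 [-0.0754  0.0734  0.0589] tool shift [-0.0032  0.0069  0.0011]
0.7 [-0.0692  0.0693  0.0576] tool shift [-0.004   0.0063  0.0013]
0.55 [-0.0637  0.0646  0.0562] tool shift [-0.0047  0.0054  0.0015]
0.4 [-0.0592  0.0592  0.0545] tool shift [-0.0054  0.0045  0.0016]
0.25 [-0.0558  0.0533  0.0528] tool shift [-0.0059  0.0035  0.0017]
0.15 [-0.0541  0.0492  0.0516] tool shift [-0.0041  0.0017  0.0012]
```

View pics/w3.png

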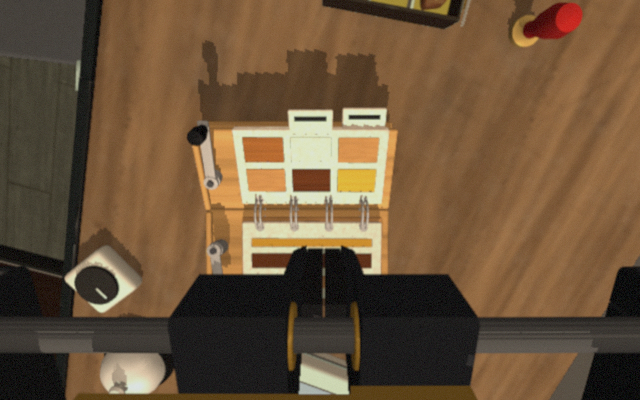

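The leaf lies flat on the left, with its tab at (311,119). The left knob is at (198,133), still swung out, and only the second leaf is left on the right. I'll go to the near side of the knob.

```bash
python3 -m inch '-1 .013 -.033 0 0 0 0;-1 .013 -.033 0 0 0 0;-1 .013 -.033 0 0 0 0;-1 .013 -.033 0 0 0 0;-1 0 0 .03 0 0 0;-1 0 0 .03 0 0 0;-1 0 0 .03 0 0 0;-1 0 0 .03 0 0 0;-1 0 0 .008 0 0 0;-1 0 0 0 0 0 0;-1 0 0 0 0 0 0'
python3 - <<'E'
from where import *
tip,M,st=now();np.set_printoptions(precision=4,suppress=True);print(tip,st["contact_force"])
E
```

```text
clock: 14.03
tool_pos: [0.4333, -0.1068, 0.0713]
eef_rot: [0.6, 0.8, -0.002, 0.001]
contact_force: [0.8, -0.1, -0.1]
opening: 0.01
finger_force: 0.0
[-0.1226  0.0771  0.0603] [ 0.8335 -0.0745 -0.0647]
```

```bash
python3 -m inch '-1 .004 .004 -.001 0 0 0;-1 0 .0045 0 0 0 0;-1 0 .0045 0 0 0 0;-1 0 .0035 0 0 0 0;-1 0 .0035 0 0 0 0;-1 0 .005 0 0 0 0;-1 -.0007 .004 .0003 0 0 0;-1 -.0007 .004 .0003 0 0 0;-1 -.0012 .0037 .0004 0 0 0;-1 -.0012 .0037 .0004 0 0 0;-1 -.0016 .0034 .0005 0 0 0;-1 -.0016 .0034 .0005 0 0 0;-1 -.002 .0031 .0006 0 0 0;-1 -.002 .0031 .0006 0 0 0;-1 -.0024 .0027 .0007 0 0 0;-1 -.0024 .0027 .0007 0 0 0;-1 -.0027 .0023 .0008 0 0 0;-1 -.0027 .0023 .0008 0 0 0'
python3 -m inch '-1 -.003 .0018 .0008 0 0 0;-1 -.003 .0018 .0008 0 0 0;-1 -.003 .0012 .0006 0 0 0;-1 -.003 .001 .0006 0 0 0;-1 0 0 0 0 0 0;-1 0 0 0 0 0 0'
python3 - <<'E'
from where import *
tip,M,st=now();np.set_printoptions(precision=4,suppress=True);print(tip,st["contact_force"])
E
```

```text
clock: 15.53
tool_pos: [0.4992, -0.1037, 0.0667]
eef_rot: [0.599, 0.801, -0.001, 0.001]
contact_force: [0.0, 0.1, 1.5]
opening: 0.005
finger_force: 0.2
clock: 16.03
tool_pos: [0.5081, -0.1137, 0.064]
eef_rot: [0.599, 0.801, -0.001, 0.001]
contact_force: [-0.4, 0.5, -0.2]
opening: 0.003
finger_force: 0.0
[-0.0528  0.0494  0.053 ] [-0.4446  0.4542 -0.2113]
```

```bash
python3 -m inch '-1 .008 -.002 0 0 0 0;-1 .01 -.003 -.005 0 0 0;-1 0 0 -.035 0 0 0;-1 0 0 -.04 0 0 0;-1 -.03 0 -.04 0 0 0;-1 -.04 0 -.03 0 0 0;-1 -.04 0 0 0 0 0;-1 -.03 0 0 0 0 0;-1 0 0 0 0 0 0;-1 0 0 0 0 0 0'
python3 - <<'E'
from where import *
m=camera_model("wrist");im,d=snapshot("wrist");cv2.imwrite("pics/w4.png",im[:,:,::-1])
p=np.load("pose.npy");print(proj(m,world(p,[knob(1.43,-1,.045),knob(.0,1,.035),knob(.15,1,.035),knob(.3,1,.035),leaf(0,.088,2.64,.00325)])))
cy,sy=np.cos(p[2]),np.sin(p[2]);Q=(cloud(m,d)-[p[0],p[1],0])@np.array([[cy,-sy,0],[sy,cy,0],[0,0,1]])
k=(abs(Q[...,0])<.012)&(Q[...,1]>.02)&(Q[...,1]<.1)&(Q[...,2]>.01)&(Q[...,2]<.1)
P=Q[k];P=P[np.argsort(P[:,1])];print(np.round(P[::len(P)//10,1:],3).tolist())
E
```

```text
clock: 16.87
tool_pos: [0.5335, -0.2209, 0.2026]
eef_rot: [0.6, 0.8, -0.001, 0.001]
contact_force: [0.5, 1.5, 0.7]
opening: 0.009
finger_force: 0.0
[[294.51693613 211.6273354 ]
 [349.30866804  80.16695025]
 [348.92564174  69.94655097]
 [347.03347722  59.66344061]
 [402.71820012  -5.23401195]]
[[0.02, 0.036], [0.027, 0.037], [0.035, 0.04], [0.041, 0.041], [0.048, 0.041], [0.054, 0.044], [0.06, 0.046], [0.066, 0.048], [0.072, 0.048], [0.078, 0.049], [0.083, 0.049]]
```

View pics/w4.png

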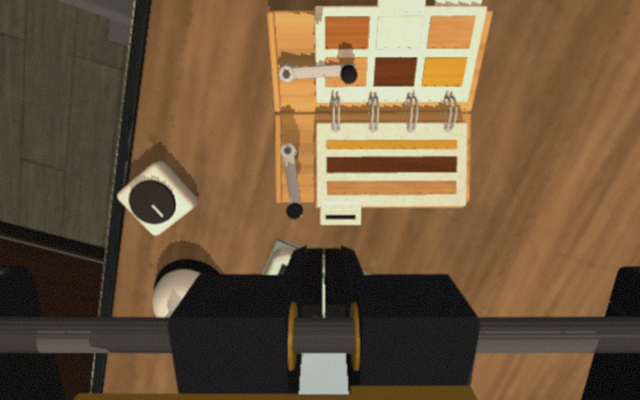

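The left knob is at (349,74), which puts that holder at about 0.1 rad over the flat leaf. The right knob at (294,210) puts its holder at about 1.43 rad and clear. The second leaf is flat on the right and the tool is clear, so I'm handing in.

```bash
python3 -c "from plant import r;print(r.finish_job())"
```

```text
the job is handed in; nothing more can be done
None
```

The job is handed in (no verdict came back): the right holder is clear at about 1.43 rad, only the top leaf was turned and it lies flat on the left, the left holder is over it about 0.1 rad from straight, and the arm is clear of everything.

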